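# Set the length stop of the wax saw jig and load the tube

### The job

Set up the wax-tube sawing jig for the next ring blank: roll the knurled wheel in the jig's end block under a fingertip until the face of the sliding stop stands level with the point of the small index rider on the scale bar. Then push the wax tube along its V bed with a fingertip, gently, until its end rests against the stop and the stop is still on the index. Use fingertip pushes only: do not grip or lift anything, do not push the stop itself, press lightly on the wheel, and leave the other things on the bench alone.

Things in the scene. Friction and masses are not known exactly. Their poses are not given: they have to be found in the camera images.
- saw_jig: fixed metal jig for sawing wax tubes, 246 x 66 mm. Origin on the bench, on its centre line under the saw kerf; z up, y along the centre line from the wheel block (y -122 to -66 mm, 62 mm high) past the stop and kerf (y 0) to the open end of the V bed (y 2 to 98 mm, walls up to 38 mm). Saw-guide posts, 63 mm high, at x 23 to 32 mm either side of the kerf. Base plate 12 mm high, y -141 to 105 mm
- wheel_crest (a point): fixed point: the very top of the knurled wheel's rim, 70 mm above the bench, 8 mm above the block round it, at jig x 0, y -94 mm; axes as the jig's. The wheel (radius 22 mm, 14 mm wide, axle along the jig's x) sits in a slot of the block and shows only its upper part
- adjuster_wheel (a joint): angle of the knurled wheel in rad, 0 at its open end. It grows as the top of the rim is rolled towards the kerf and the tube (jig +y). A pinion and rack move the stop 8 mm per rad the same way, that is 0.36 mm per mm of rim. It turns either way with a steady drag of about 2.3 N at the rim and stays where it is left; the knurl grips a fingertip that presses with 5 to 10 N
- length_stop (a joint): travel of the sliding stop in m, 0 at its open end (face 40 mm short of the kerf, at jig y -40 mm), growing towards the kerf (jig +y), to 0.034. Driven only by the wheel; a push of more than about 6 N on its face would drive it back
- stop_face (a point): middle of the flat face of the sliding stop, which looks to jig +y, 42 mm above the bench, on the tube's axis; axes as the jig's. The face plate is 32 mm wide (jig x -16 to 16 mm) and reaches up to 60 mm
- index_point (a point): sharp point of the small index rider (block 11 x 10 mm with a tiny thumbscrew) that is clamped on the scale bar beside the stop, at jig x -17.5 mm, 53 mm above the bench; axes as the jig's. The rider is fixed. The stop is set when its face has the same jig y as this point; at the start the face is 10 to 28 mm short of it, on the wheel's side
- wax_tube: hollow tube of hard carving wax, 28 mm outside diameter, 60 mm long, about 0.05 kg, lying loose along the V bed; origin at the centre of the end that looks to the stop, its z axis along the tube, away from the stop
- tube_front (a point): centre of the tube's end that looks to the stop, on its axis, 42 mm above the bench. Seated when this is at the stop's face
- tube_rear (a point): centre of the tube's other end, which is pushed, 42 mm above the bench. Go round the fixed bench lamp farther to the left: its box-shaped head hangs over the blue tray at world x 0.46 to 0.53, y 0.33 to 0.68, z 0.21 to 0.29 m, and its arm runs from there, 0.29 to 0.43 m high, back to its post at x 0.88, y 0.09 m
- jar_talc: bystander: screw-lid jar, 39 mm wide, 62 mm high, behind the jig to the left; origin at the centre of its underside
- caliper: bystander: digital caliper lying flat, 51 x 150 x 11 mm, behind the jig to the right; origin at the centre of its underside
- wax_ring0: bystander: carved wax ring, 24 x 28 x 8 mm, in the white parts tray (100 x 160 x 22 mm) behind the jig; origin at the centre of its underside
- wax_ring1: bystander: the other carved wax ring, 24 x 28 x 8 mm, in the same tray; origin at the centre of its underside

How it is judged:
On the way, in this order (a step that is already met when the one before it is completed fails the run):
1. the stop's face is level with the index point (y of stop_face in the frame of index_point between -0.0015 and 0.0015 m), for 0.3 s.
2. the tube's end rests against the stop, and the stop is still on the index (all of step 1 and y of tube_front in the frame of stop_face between -0.0015 and 0.0015 m and x of tube_front in the frame of saw_jig between -0.003 and 0.003 m and x of tube_rear in the frame of saw_jig between -0.003 and 0.003 m and z of tube_front in the frame of saw_jig between 0.039 and 0.045 m and z of tube_rear in the frame of saw_jig between 0.039 and 0.045 m), for 0.2 s.
At the end, for the whole second after the job is handed in: the stop's face is within 1.5 mm of the index point along the jig, the tube's end is within 1.5 mm of the stop's face, and the tube lies in the V bed (both ends within 3 mm of the bed's axis) (all of step 2); the robot touches nothing.
It fails at once if the tube is lifted out of its bed or tipped (height (world z) of any of tube_front, tube_rear above 0.05 m).
It fails at once if the stop is pushed directly by the gripper or arm (contact force between any of the fingers, the arm and length_stop above 1 N).
It fails at once if the wheel is gripped or pressed hard (over 40 N) (contact force between the fingers and adjuster_wheel above 40 N).
It fails at once if the tube is gripped or pushed hard (over 20 N) (contact force between the fingers and wax_tube above 20 N).
It fails at once if a bystander is moved by more than 15 mm (distance of any of jar_talc, caliper, wax_ring0, wax_ring1 from where it was at the start of the episode above 0.015 m).
It also fails if it takes over 61 s, if anything falls off the work surface, if the arm or the gripper's body presses on something with over 40 N, if the wrist force passes 120 N, or if a joint passes its speed limit or range.

### The arm

A 6-joint arm with a two-finger parallel gripper is mounted at the origin on a cart in front of the work surface, level with it; the furniture and walls round the work are solid. World frame = base frame: x ahead of the robot, y to its left, z up, the work surface at z = 0. Lengths are in m, angles in rad, forces in N, time in s.
With the tool pointing down it reaches from about 0.35 to 0.975 m from the base axis. Payload 4.9 kg.
Tool frame: the origin (TCP) lies on the mounting face of the last link; the fingertips stand 173 mm ahead of it and the grasp point (between the pads) lies 155 mm ahead of it; z points along the fingers, y is the direction in which the jaws open and shut (so a half turn about z gives the same grasp; the last joint's range is limited). The gripper opens to 85 mm and grips with 20 to 120 N. Pads are 22 mm wide; open, the fingers measure 114 mm over their backs; the gripper's body (76 mm by 85 mm) begins 54 mm behind the grasp point. The pads swing forward as they close: fully open they stand 13 mm farther back than shut.
Start: joints at [-1.243, 0.053, 1.613, -0, 1.476, -0.119], TCP at [0.27, -0.564, 0.405] pointing down, gripper open.
Joint ranges: [-3.01, 3.01], [-1.01, 2.22], [0.06, 2.58], [-1.02, 4.17], [0.09, 2.62], [-3.14, 3.14]. Speed limits (rad/s): [2.57, 2.57, 3.14, 3.14, 3.14, 3.14].

### API

Orientations are given as a rotation vector (axis times angle).
In Python, from station import ctrl gives the robot as it stands. The module is installed in compiled form; this text tells all that it offers.
- The arm moves only by the tool jog_arm, never from a script. Its argument "steps" is a list of rows, each a list of 2 entries, a list of its own where there are three numbers: the shift along the tool's x, y, z in cm, then the turn, a rotation vector about the tool's x, y, z in degrees. In form: [[[tx, ty, tz], [rx, ry, rz]], ...]. A call has 1 to 8 rows; each row shifts and turns the pose as measured when the row begins, along the tool's axes as they then stand; what a row does not reach is not made up. A row lasts 1/10 s, in which the tool goes at most 50 mm and 8.59 degrees, less where a joint would pass 70% of its speed; a pose out of reach is approached as far as the arm can. A call is refused whole if a number of a shift passes 5 or a number of a turn 8.59, either way. A call with a gripper value outside its range is refused whole. "fingers" is the gripper command: -1 is shut, 1 is fully open, values between are in proportion, set as the call begins (left out, the last holds). The fingers move at their own pace and stop on an object; "grip_force" is the grip in N (left out, the last holds). Time passes only in rows, so rows that do not move let the fingers close. It gives the time, the measured TCP pose, the force and the opening at its end, in the units of the state.
- ctrl.get_obs(): the state, without advancing time (a new reading comes with each control period).
- ctrl.get_image(name): name is "side" or "top"; returns the picture (384x512x3 uint8, red, green, blue); there is no depth.
- ctrl.camera_info(name): a dict with "K" (3x3 intrinsics, pixels), "dist_coeffs" ([k1, k2, p1, p2, k3] as OpenCV has them; the pictures are not rectified), "camera_from_world" (4x4, takes a point from world to camera coordinates). Camera axes: x right, y up, looking along -z (the intrinsics and any distortion apply to the point x, -y, -z); pixel columns grow to the right and rows downward; lengths in m; the calibration is good to about 2 mm. A picture is of the moment at which its call begins. camera_info takes no time and is no camera call.
- ctrl.finish_job(): hands the job in, once; it reports no verdict.
The state is a dict: "t": time; "q": joint angles; "dq": joint speeds; "effort": joint torques, N m; "tool_pos": TCP position; "tool_rot": TCP orientation; "contact_force": force on the tool from outside, world axes, zero at the start; "wrist_torque": the same for the moment, N m; "opening": finger opening in m.
Only numpy, scipy, OpenCV 4.12 (cv2) and the standard library are available. Lean on these libraries where they do the work, as an engineer would, in place of code of your own. Each camera call takes 0.05 s, during which the arm holds its last target.

## Working session

There is one attempt and no reset: what is moved stays moved. The work goes in short steps, Python scripts to look and compute and a tool call to move; the robot and the scene stay as the last step left them, time stands still between calls to the robot, and variables do not carry over. Pictures are saved under pics/ and viewed, and the job is handed in when it is done.

Besides the shell and the picture viewer there is one more tool, called after "Call:" as name(argument=value, ...), one argument or row to a line, values as JSON. jog_arm: Moves the arm, as the interface text tells. Its arguments: {"type":"object","properties":{"steps":{"type":"array","items":{"type":"array"}},"fingers":{"type":"number"},"grip_force":{"type":"number"}},"required":["steps"]}

```bash
mkdir -p pics; python3 - <<'E'
from station import ctrl
import cv2
for n in("side","top"):
    im=ctrl.get_image(n); cv2.imwrite(f"pics/{n}0.png",im[:,:,::-1])
    c=ctrl.camera_info(n); print(n,c)
print(ctrl.get_obs())
E
```

```text
side {'K': array([[429.60712266,   0.        , 247.92773536],
       [  0.        , 429.60712266, 198.02333151],
       [  0.        ,   0.        ,   1.        ]]), 'dist_coeffs': array([-0.07018827,  0.        ,  0.        ,  0.        ,  0.        ]), 'camera_from_world': array([[-0.94451546, -0.32846475,  0.00120642,  0.551616  ],
       [ 0.17214408, -0.49187344,  0.85347931, -0.22974619],
       [-0.27974446,  0.80633208,  0.52112533, -0.64539297],
       [ 0.        ,  0.        ,  0.        ,  1.        ]])}
top {'K': array([[443.26239789,   0.        , 254.71190305],
       [  0.        , 443.26239789, 184.35490173],
       [  0.        ,   0.        ,   1.        ]]), 'dist_coeffs': array([-0.17816754,  0.        ,  0.        ,  0.        ,  0.        ]), 'camera_from_world': array([[ 2.38396856e-02, -9.99715391e-01,  8.97957900e-04,
        -8.39896978e-02],
       [ 9.74997485e-01,  2.34487336e-02,  2.20975252e-01,
        -6.17145589e-01],
       [-2.20933417e-01, -4.39247383e-03,  9.75279002e-01,
        -9.31312472e-01],
       [ 0.00000000e+00,  0.00000000e+00,  0.00000000e+00,
         1.00000000e+00]])}
{'t': 0.1, 'q': array([-1.24301684e+00,  5.33226901e-02,  1.61416487e+00, -2.16311629e-06,
        1.47599130e+00, -1.19033994e-01]), 'dq': array([ 1.42376219e-03, -1.11496094e-03, -1.58235908e-03, -3.74419989e-04,
        1.04187263e-03, -2.50010566e-05]), 'effort': array([ 3.27638854e-04, -3.94906318e+01, -3.71361566e+01, -9.63664024e-05,
        3.87167704e-03, -5.36459751e-06]), 'tool_pos': array([ 0.26996195, -0.56342307,  0.40356101]), 'tool_rot': array([-3.06168966e+00, -6.95613950e-01,  3.11856844e-04]), 'contact_force': array([-0.31681599,  0.65596378, -0.08858747]), 'wrist_torque': array([ 0.01380973, -0.01088076, -0.01640078]), 'opening': 0.0854869455569056}
```

View pics/side0.png

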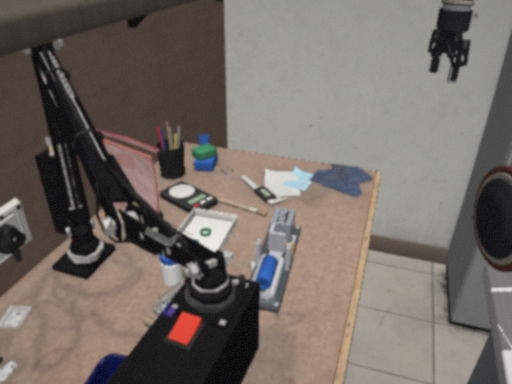

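View pics/top0.png

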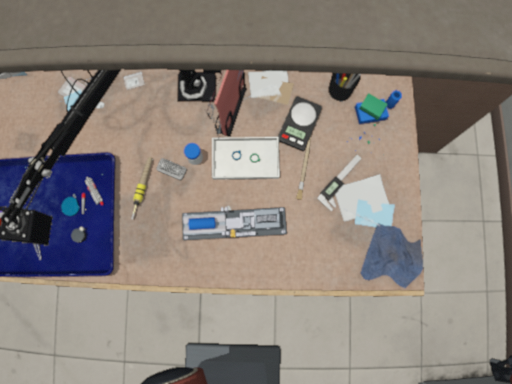

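```bash
python3 - <<'E'
import cv2
a=cv2.imread("pics/top0.png")[200:246,176:292]; cv2.imwrite("pics/top0c.png",cv2.resize(a,None,fx=6.8,fy=6.8,interpolation=cv2.INTER_CUBIC))
a=cv2.imread("pics/side0.png")[200:312,240:312]; cv2.imwrite("pics/side0c.png",cv2.resize(a,None,fx=5.3,fy=5.3,interpolation=cv2.INTER_CUBIC))
E
```

```text
(no output)
```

View pics/top0c.png

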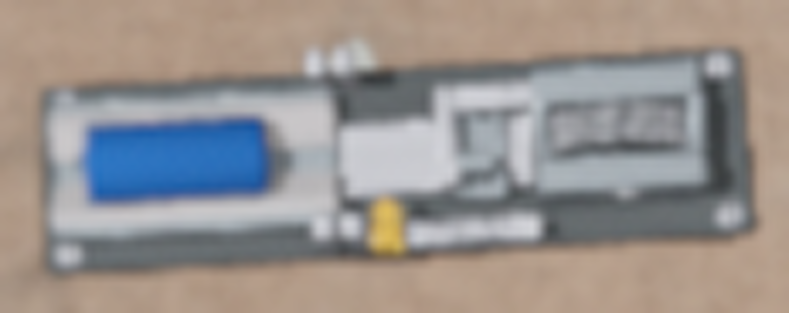

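View pics/side0c.png

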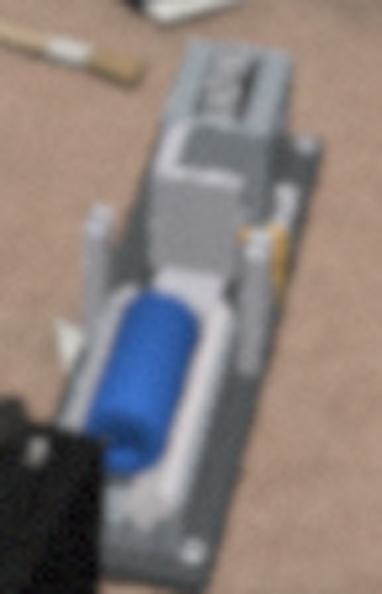

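```bash
cat > h.py <<'E'
import numpy as np, cv2
from station import ctrl
from scipy.optimize import least_squares
F=np.diag([1,-1,-1.])
def cam(n):
    c=ctrl.camera_info(n); T=c["camera_from_world"]; return c["K"],c["dist_coeffs"],F@T[:3,:3],F@T[:3,3]
C={n:cam(n) for n in("side","top")}
def proj(n,P):
    K,d,R,t=C[n]; return cv2.projectPoints(np.asarray(P,float).reshape(-1,1,3),cv2.Rodrigues(R)[0],t,K,d)[0].reshape(-1,2)
def J(p,P):
    P=np.asarray(P,float).reshape(-1,3); c,s=np.cos(p[2]),np.sin(p[2])
    return np.c_[p[0]+c*P[:,0]-s*P[:,1],p[1]+s*P[:,0]+c*P[:,1],P[:,2]]
def ray(n,uv,z):
    K,d,R,t=C[n]; u=cv2.undistortPoints(np.array([[uv]],float),K,d)[0,0]
    r=R.T@np.array([*u,1]); o=-R.T@t; return o+r*(z-o[2])/r[2]
def crop(im,n,x0,y0,x1,y1,f,name):
    cv2.imwrite(name,cv2.resize(im[y0:y1,x0:x1,::-1],None,fx=f,fy=f,interpolation=cv2.INTER_CUBIC))
E
python3 - <<'E'
from h import *
for n in C: print(n,-C[n][2].T@C[n][3])
k=6.8; o=np.array([176,200])
def c(x,y): return (np.array([x,y])+.5)/k-.5+o
uv=np.array([c(45,90),c(52,270),c(740,50),c(750,233)])
P=np.array([[.033,.105,.012],[-.033,.105,.012],[.033,-.141,.012],[-.033,-.141,.012]])
f=lambda p:(proj("top",J(p,P))-uv).ravel()
r=least_squares(f,[.5,0,0]);print(r.x,r.fun.round(2))
np.save("jig.npy",r.x)
Q={"crest":[0,-.094,.07],"blockfrontL":[.02,-.066,.062],"postR":[.0275,0,.063],"postL":[-.0275,0,.063],"bedend":[0,.098,.03],"wheel+":[0,-.094+.020,.062]}
ks=.0
for a,b in Q.items():
    t=proj("top",J(r.x,b))[0]; s=proj("side",J(r.x,b))[0]
    print(a,J(r.x,b)[0].round(4),"topcrop",((t-o+.5)*k).round(0),"sidecrop",((s-[240,200]+.5)*5.3).round(0))
for y in (-.04,-.03,-.02): 
  for P in([.016,y,.06],[-.016,y,.06],[-.0175,y,.053],[-.0175,y,.06]):
    t=proj("top",J(r.x,P))[0]; s=proj("side",J(r.x,P))[0]
    print(P,"topcrop",((t-o+.5)*k).round(0),"sidecrop",((s-[240,200]+.5)*5.3).round(0))
E
```

```text
side [0.38001418 0.58858142 0.53174876]
top [ 0.39795964 -0.07358528  1.04473882]
[ 0.53582748 -0.00421762  0.0808642 ] [-0.82 -0.65 -1.13  0.68  0.71 -0.49  1.22  0.36]
crest [ 0.5434 -0.0979  0.07  ] topcrop [621. 124.] sidecrop [236.  69.]
blockfrontL [ 0.5611 -0.0684  0.062 ] topcrop [532.  73.] sidecrop [167. 121.]
postR [ 0.5632 -0.002   0.063 ] topcrop [331.  61.] sidecrop [105. 222.]
postL [ 0.5084 -0.0064  0.063 ] topcrop [339. 226.] sidecrop [265. 247.]
bedend [0.5279 0.0935 0.03  ] topcrop [ 54. 172.] sidecrop [117. 507.]
wheel+ [ 0.5418 -0.078   0.062 ] topcrop [560. 131.] sidecrop [225. 116.]
[0.016, -0.04, 0.06] topcrop [454.  90.] sidecrop [162. 168.]
[-0.016, -0.04, 0.06] topcrop [459. 186.] sidecrop [252. 181.]
[-0.0175, -0.04, 0.053] topcrop [460. 193.] sidecrop [255. 198.]
[-0.0175, -0.04, 0.06] topcrop [459. 191.] sidecrop [256. 182.]
[0.016, -0.03, 0.06] topcrop [424.  92.] sidecrop [156. 184.]
[-0.016, -0.03, 0.06] topcrop [429. 188.] sidecrop [246. 197.]
[-0.0175, -0.03, 0.053] topcrop [430. 195.] sidecrop [250. 214.]
[-0.0175, -0.03, 0.06] topcrop [429. 192.] sidecrop [251. 198.]
[0.016, -0.02, 0.06] topcrop [394.  93.] sidecrop [150. 200.]
[-0.016, -0.02, 0.06] topcrop [398. 189.] sidecrop [241. 214.]
[-0.0175, -0.02, 0.053] topcrop [400. 197.] sidecrop [245. 231.]
[-0.0175, -0.02, 0.06] topcrop [399. 194.] sidecrop [246. 215.]
```

```bash
cat >> h.py <<'E'
from scipy.spatial.transform import Rotation as Ro
def plan(goal,yawx,vmax=4.5,amax=8.0):
    """rows to reach TCP goal with tool x at world yaw (tool down)"""
    o=ctrl.get_obs(); p=o["tool_pos"].copy(); R=Ro.from_rotvec(o["tool_rot"]).as_matrix()
    x=np.array([np.cos(yawx),np.sin(yawx),0]); z=np.array([0,0,-1.]); G=np.c_[x,np.cross(z,x),z]
    e=Ro.from_matrix(R.T@G).as_rotvec(); n=int(np.ceil(max(np.degrees(np.linalg.norm(e))/amax,np.linalg.norm(goal-p)*100/vmax,1)))
    print("n",n,"total rot deg",np.degrees(e).round(2))
    for i in range(n):
        s=R.T@(goal-p)/(n)*100 if i==0 else R.T@((goal-p0)/n)*100
        if i==0: p0=p.copy()
        print([s.round(2).tolist(),np.degrees(e/n).round(2).tolist()])
        R=R@Ro.from_rotvec(e/n).as_matrix()
def st():
    o=ctrl.get_obs(); jp=np.load("jig.npy"); R=Ro.from_rotvec(o["tool_rot"]).as_matrix(); tip=o["tool_pos"]+.173*R[:,2]
    c,s=np.cos(jp[2]),np.sin(jp[2]); d=tip-[jp[0],jp[1],0]
    print("t",round(o["t"],2),"tip jig mm",(1e3*np.array([c*d[0]+s*d[1],-s*d[0]+c*d[1],d[2]])).round(2),"zaxis",R[:,2].round(4),"yaw x rel jig y deg",round(np.degrees(np.arctan2(R[1,0],R[0,0])-jp[2]-np.pi/2),2),"F",o["contact_force"].round(2),"open",round(o["opening"],4))
E
python3 - <<'E'
from h import *
jp=np.load("jig.npy"); g=J(jp,[0,-.102,.12+.173])[0]; print(g)
plan(g,jp[2]+np.pi/2); st()
E
```

```text
[ 0.54406664 -0.10588432  0.293     ]
n 13 total rot deg [ -0.09  -0.08 -69.03]
[[3.42, -2.26, 0.86], [-0.01, -0.01, -5.31]]
[[3.62, -1.94, 0.85], [-0.01, -0.01, -5.31]]
[[3.78, -1.59, 0.85], [-0.01, -0.01, -5.31]]
[[3.91, -1.24, 0.85], [-0.01, -0.01, -5.31]]
[[4.01, -0.87, 0.85], [-0.01, -0.01, -5.31]]
[[4.07, -0.49, 0.85], [-0.01, -0.01, -5.31]]
[[4.1, -0.11, 0.85], [-0.01, -0.01, -5.31]]
[[4.09, 0.27, 0.85], [-0.01, -0.01, -5.31]]
[[4.05, 0.64, 0.85], [-0.01, -0.01, -5.31]]
[[3.98, 1.02, 0.85], [-0.01, -0.01, -5.31]]
[[3.86, 1.38, 0.85], [-0.01, -0.01, -5.31]]
[[3.72, 1.73, 0.85], [-0.01, -0.01, -5.31]]
[[3.54, 2.07, 0.85], [-0.01, -0.01, -5.31]]
t 0.1 tip jig mm [-310.25 -535.59  230.56] zaxis [-6.0e-04  1.8e-03 -1.0e+00] yaw x rel jig y deg -69.03 F [-0.32  0.66 -0.09] open 0.0855
```

Call:
jog_arm(
  steps=[
    [[3.4, -2.3, 0.8], [0, 0, -5.3]],
    [[3.6, -1.9, 0.8], [0, 0, -5.3]],
    [[3.8, -1.6, 0.8], [0, 0, -5.3]],
    [[3.9, -1.2, 0.8], [0, 0, -5.3]],
    [[4.0, -0.9, 0.8], [0, 0, -5.3]],
    [[4.1, -0.5, 0.8], [0, 0, -5.3]],
  ],
  fingers=-1,
  grip_force=20,
)

```text
t: 0.7
tool_pos: [0.3957, -0.3478, 0.3519]
tool_rot: [-2.744, -1.524, 0.001]
contact_force: [0.4, 0.1, 0.7]
opening: 0.0001
```

```bash
python3 - <<'E'
from h import *
jp=np.load("jig.npy"); g=J(jp,[0,-.102,.12+.173])[0]
plan(g,jp[2]+np.pi/2); st()
E
```

```text
n 7 total rot deg [ -0.15  -0.11 -36.53]
[[4.05, -0.02, 0.85], [-0.02, -0.02, -5.22]]
[[4.04, 0.34, 0.84], [-0.02, -0.02, -5.22]]
[[3.99, 0.71, 0.84], [-0.02, -0.02, -5.22]]
[[3.91, 1.07, 0.84], [-0.02, -0.02, -5.22]]
[[3.8, 1.42, 0.84], [-0.02, -0.02, -5.22]]
[[3.65, 1.76, 0.84], [-0.02, -0.02, -5.22]]
[[3.48, 2.08, 0.84], [-0.02, -0.02, -5.22]]
t 0.7 tip jig mm [-167.71 -330.73  178.91] zaxis [-0.002   0.0024 -1.    ] yaw x rel jig y deg -36.53 F [0.42 0.05 0.73] open 0.0001
```

Tracking is near exact.

Call:
jog_arm(
  steps=[
    [[4.0, 0.0, 0.8], [0, 0, -5.2]],
    [[4.0, 0.3, 0.8], [0, 0, -5.2]],
    [[4.0, 0.7, 0.8], [0, 0, -5.2]],
    [[3.9, 1.1, 0.8], [0, 0, -5.2]],
    [[3.8, 1.4, 0.8], [0, 0, -5.2]],
    [[3.6, 1.8, 0.8], [0, 0, -5.2]],
    [[3.0, 1.8, 0.8], [0, 0, -5.2]],
    [[0, 0, 0], [0, 0, 0]],
  ],
)

```text
t: 1.5
tool_pos: [0.5417, -0.0946, 0.2893]
tool_rot: [-2.087, -2.335, 0.0]
contact_force: [-1.1, -0.5, 0.3]
opening: -0.0
```

```bash
python3 - <<'E'
from h import *
jp=np.load("jig.npy"); g=J(jp,[0,-.102,.085+.173])[0]
plan(g,jp[2]+np.pi/2); st()
for n,b,f in(("top",(176,190,300,270),6),("side",(235,130,315,320),3)):
    im=ctrl.get_image(n); crop(im,n,*b,f,f"pics/{n}1.png")
E
```

```text
n 1 total rot deg [-0.37 -0.39  1.78]
[[-1.17, 0.12, 3.12], [-0.37, -0.39, 1.78]]
t 1.5 tip jig mm [ -2.54 -89.41 116.29] zaxis [-0.0071  0.0061 -1.    ] yaw x rel jig y deg 1.78 F [-1.07 -0.48  0.25] open -0.0
```

View pics/top1.png

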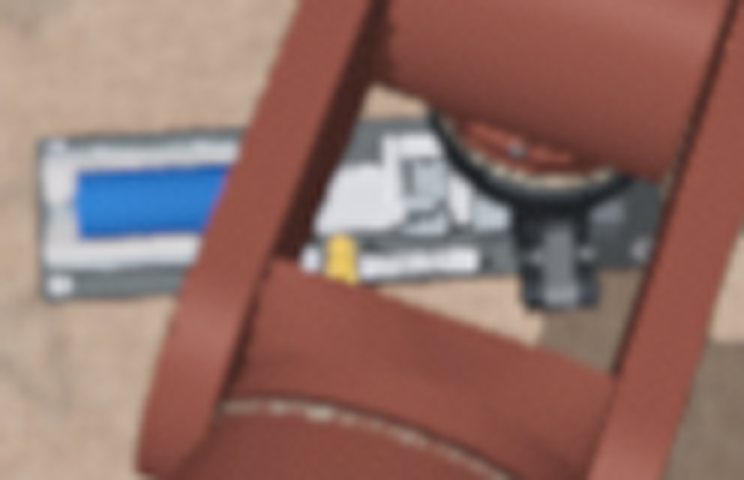

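View pics/side1.png

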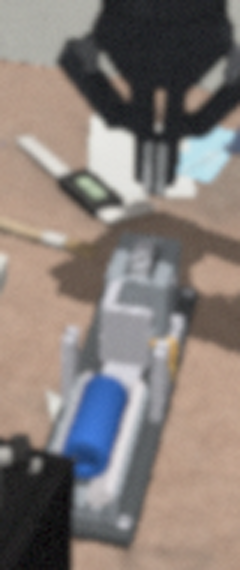

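Call:
jog_arm(
  steps=[
    [[-0.6, 0.1, 1.5], [-0.2, -0.2, 0.9]],
    [[-0.6, 0.1, 1.5], [-0.2, -0.2, 0.9]],
    [[0, 0, 0], [0, 0, 0]],
  ],
)

```text
t: 1.9
tool_pos: [0.5435, -0.1119, 0.2609]
tool_rot: [2.139, 2.294, -0.001]
contact_force: [0.4, 0.8, -0.3]
opening: -0.0001
```

```bash
python3 - <<'E'
from h import *
jp=np.load("jig.npy"); g=J(jp,[0,-.102,.074+.173])[0]
plan(g,jp[2]+np.pi/2); st()
E
```

```text
n 1 total rot deg [ 0.17  0.26 -0.62]
[[0.6, 0.1, 1.39], [0.17, 0.26, -0.62]]
t 1.9 tip jig mm [  -0.56 -108.68   87.95] zaxis [ 0.0034 -0.0043 -1.    ] yaw x rel jig y deg -0.62 F [ 0.4   0.84 -0.35] open -0.0001
```

Call:
jog_arm(
  steps=[
    [[0.3, 0.05, 0.7], [0.1, 0.1, -0.3]],
    [[0.2, 0.05, 0.5], [0, 0.1, -0.3]],
    [[0, 0, 0], [0, 0, 0]],
    [[0, 0, 0], [0, 0, 0]],
  ],
)

```text
t: 2.3
tool_pos: [0.5438, -0.1085, 0.2502]
tool_rot: [2.131, 2.304, 0.002]
contact_force: [1.3, 0.6, 0.2]
opening: -0.0001
```

```bash
python3 - <<'E'
from h import *
jp=np.load("jig.npy"); g=J(jp,[0,-.102,.070+.173])[0]
plan(g,jp[2]+np.pi/2); st()
E
```

```text
n 1 total rot deg [ 0.18  0.1  -0.18]
[[0.26, 0.04, 0.72], [0.18, 0.1, -0.18]]
t 2.3 tip jig mm [ 7.0000e-02 -1.0488e+02  7.7180e+01] zaxis [ 0.0032 -0.0014 -1.    ] yaw x rel jig y deg -0.18 F [1.35 0.57 0.18] open -0.0001
```

Call:
jog_arm(
  steps=[
    [[0.15, 0.03, 0.4], [0.1, 0.1, -0.1]],
    [[0.1, 0, 0.2], [0, 0, 0]],
    [[0, 0, 0.1], [0, 0, 0]],
  ],
)

```text
t: 2.6
tool_pos: [0.5443, -0.1057, 0.2439]
tool_rot: [2.129, 2.307, 0.003]
contact_force: [-0.1, -0.7, 0.5]
opening: 0.0
```

Call:
jog_arm(
  steps=[
    [[0, 0, 0.05], [0, 0, 0]],
    [[0, 0, 0.05], [0, 0, 0]],
  ],
)

```text
t: 2.8
tool_pos: [0.5445, -0.1055, 0.2433]
tool_rot: [2.129, 2.307, 0.002]
contact_force: [-2.9, 0.3, 4.8]
opening: 0.0001
```

```bash
python3 - <<'E'
from h import *
st()
E
```

```text
t 2.8 tip jig mm [   0.91 -101.81   70.34] zaxis [ 2.8e-03 -5.0e-04 -1.0e+00] yaw x rel jig y deg -0.02 F [-2.91  0.26  4.78] open 0.0001
```

Call:
jog_arm(
  steps=[
    [[0.2, 0, 0.06], [0, 0, 0]],
    [[0.2, 0, 0.06], [0, 0, 0]],
    [[0.2, 0, 0.06], [0, 0, 0]],
  ],
)

```text
t: 3.1
tool_pos: [0.5442, -0.1007, 0.2433]
tool_rot: [2.126, 2.305, -0.003]
contact_force: [-3.4, -2.7, 4.5]
opening: -0.0003
```

```bash
python3 - <<'E'
from h import *
st()
for n,b,f in(("top",(216,200,266,250),12),("side",(260,220,300,280),10)):
    im=ctrl.get_image(n); crop(im,n,*b,f,f"pics/{n}2.png")
E
```

```text
t 3.1 tip jig mm [  0.94 -97.73  70.31] zaxis [ 0.0025 -0.0051 -1.    ] yaw x rel jig y deg -0.01 F [-3.37 -2.68  4.53] open -0.0003
```

View pics/top2.png

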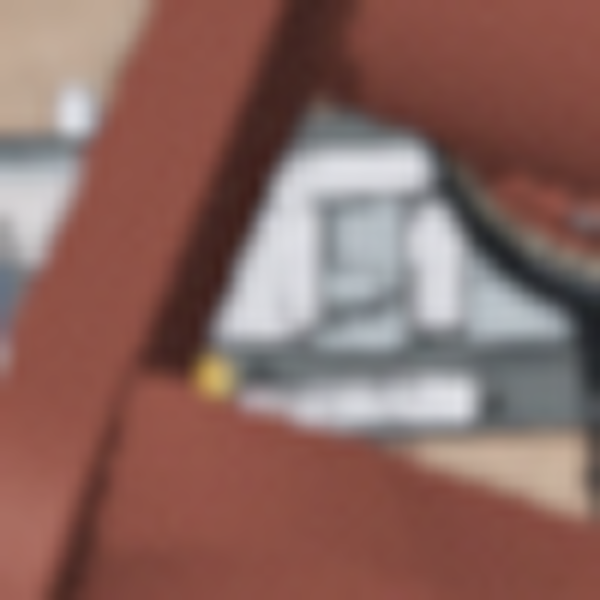

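View pics/side2.png

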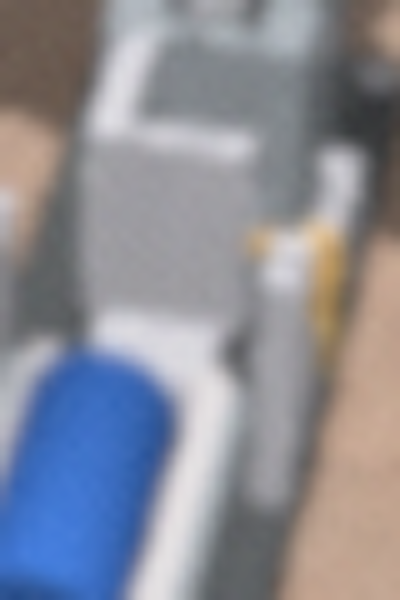

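Call:
jog_arm(
  steps=[
    [[0.2, 0, 0.06], [0, 0, 0]],
    [[0.2, 0, 0.06], [0, 0, 0]],
    [[0.2, 0, 0.06], [0, 0, 0]],
    [[0.2, 0, 0.06], [0, 0, 0]],
    [[0.2, 0, 0.06], [0, 0, 0]],
    [[0.2, 0, 0.06], [0, 0, 0]],
  ],
)

```text
t: 3.8
tool_pos: [0.5435, -0.0899, 0.2432]
tool_rot: [2.123, 2.302, -0.012]
contact_force: [-3.7, -2.7, 5.1]
opening: 0.0
```

```bash
python3 - <<'E'
from h import *
st()
E
```

```text
t 3.8 tip jig mm [  0.95 -88.25  70.25] zaxis [ 0.0021 -0.0125 -0.9999] yaw x rel jig y deg 0.01 F [-3.75 -2.68  5.08] open 0.0
```

Call:
jog_arm(
  steps=[
    [[0, 0, -0.4], [0, 0, 0]],
    [[-0.7, 0.1, -0.4], [0, -0.4, 0]],
    [[-0.7, 0, 0], [0, -0.3, 0]],
    [[0, 0, 0], [0, 0, 0]],
  ],
)

```text
t: 4.2
tool_pos: [0.5458, -0.1038, 0.2511]
tool_rot: [2.116, 2.296, -0.022]
contact_force: [0.0, 0.1, 0.4]
opening: -0.0002
```

```bash
python3 - <<'E'
from h import *
jp=np.load("jig.npy"); g=J(jp,[0,-.104,.071+.173])[0]
plan(g,jp[2]+np.pi/2); st()
for n,b,f in(("top",(216,200,266,250),12),("side",(260,220,300,280),10)):
    im=ctrl.get_image(n); crop(im,n,*b,f,f"pics/{n}3.png")
E
```

```text
n 1 total rot deg [0.16 1.36 0.02]
[[-0.38, -0.19, 0.72], [0.16, 1.36, 0.02]]
t 4.2 tip jig mm [   2.38 -104.14   78.14] zaxis [ 0.0047 -0.0234 -0.9997] yaw x rel jig y deg 0.02 F [0.05 0.09 0.37] open -0.0002
```

View pics/top3.png

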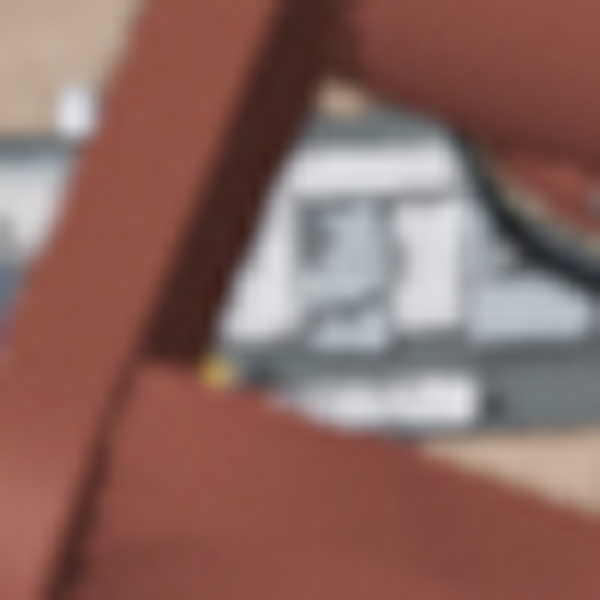

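View pics/side3.png

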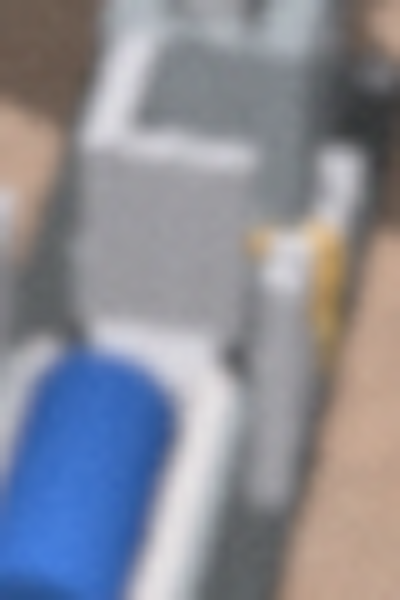

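Call:
jog_arm(
  steps=[
    [[-0.3, -0.15, 0.2], [0.1, 1.0, 0]],
    [[0, 0, 0.3], [0, 0.4, 0]],
    [[0, 0, 0.2], [0, 0, 0]],
    [[0, 0, 0.1], [0, 0, 0]],
  ],
)

```text
t: 4.7
tool_pos: [0.5445, -0.1067, 0.2431]
tool_rot: [-2.127, -2.308, -0.005]
contact_force: [-3.7, 0.6, 11.8]
opening: -0.0
```

```bash
python3 - <<'E'
from h import *
st()
E
```

```text
t 4.7 tip jig mm [   0.37 -102.14   70.11] zaxis [-3.0e-04  4.3e-03 -1.0e+00] yaw x rel jig y deg 0.03 F [-3.73  0.64 11.78] open -0.0
```

Call:
jog_arm(
  steps=[
    [[0.2, 0, 0.06], [0, 0, 0]],
    [[0.2, 0, 0.06], [0, 0.1, 0]],
    [[0.2, 0, 0.06], [0, 0.1, 0]],
    [[0.2, 0, 0.06], [0, 0.1, 0]],
    [[0.2, 0, 0.06], [0, 0.1, 0]],
    [[0.2, 0, 0.06], [0, 0.1, 0]],
    [[0.2, 0, 0.06], [0, 0.1, 0]],
    [[0.2, 0, 0.06], [0, 0.1, 0]],
  ],
)

```text
t: 5.5
tool_pos: [0.5438, -0.0931, 0.2433]
tool_rot: [-2.124, -2.307, -0.004]
contact_force: [-2.7, -2.7, 5.9]
opening: 0.0001
```

Call:
jog_arm(
  steps=[
    [[0.2, 0, 0.06], [0, 0.1, 0]],
    [[0.2, 0, 0.06], [0, 0.1, 0]],
  ],
)

```text
t: 5.7
tool_pos: [0.5435, -0.0894, 0.243]
tool_rot: [-2.123, -2.306, -0.006]
contact_force: [-3.1, -2.9, 4.0]
opening: 0.0001
```

```bash
python3 - <<'E'
from h import *
st()
E
```

```text
t 5.7 tip jig mm [  0.39 -84.09  70.03] zaxis [-0.0031  0.0079 -1.    ] yaw x rel jig y deg 0.09 F [-3.09 -2.91  3.96] open 0.0001
```

Call:
jog_arm(
  steps=[
    [[0, 0, -0.4], [0, 0, 0]],
    [[-0.8, 0, -0.2], [0, -0.2, 0]],
    [[-0.8, 0, 0], [0, -0.2, 0]],
    [[0, 0, 0], [0, 0, 0]],
  ],
)

```text
t: 6.1
tool_pos: [0.5447, -0.1054, 0.2476]
tool_rot: [-2.125, -2.309, -0.002]
contact_force: [0.6, -0.0, 0.2]
opening: -0.0
```

```bash
python3 - <<'E'
from h import *
jp=np.load("jig.npy"); g=J(jp,[0,-.102,.071+.173])[0]
plan(g,jp[2]+np.pi/2); st()
for n,b,f in(("top",(216,200,266,250),12),("side",(260,220,300,280),10)):
    im=ctrl.get_image(n); crop(im,n,*b,f,f"pics/{n}4.png")
E
```

```text
n 1 total rot deg [-0.12 -0.22  0.13]
[[-0.05, -0.07, 0.36], [-0.12, -0.22, 0.13]]
t 6.1 tip jig mm [   0.32 -100.88   74.62] zaxis [-0.0023  0.0036 -1.    ] yaw x rel jig y deg 0.13 F [ 0.63 -0.02  0.25] open -0.0
```

View pics/side4.png

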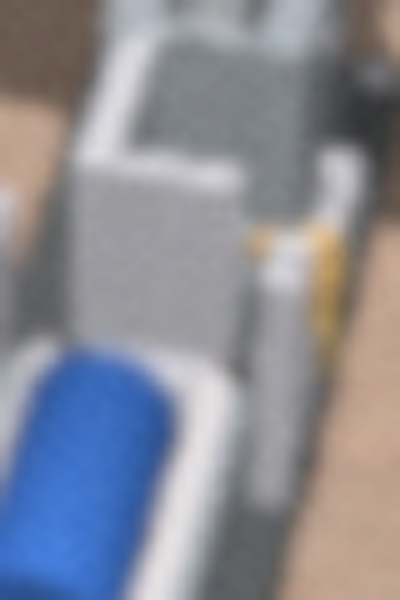

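View pics/top4.png

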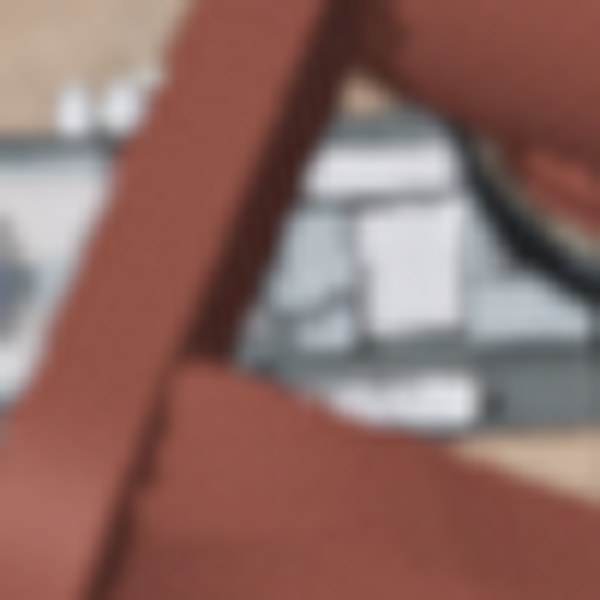

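Call:
jog_arm(
  steps=[
    [[-0.1, 0, 0.2], [0, -0.2, -0.1]],
    [[0, 0, 0.2], [0, 0, 0]],
    [[0, 0, 0.08], [0, 0, 0]],
  ],
)

```text
t: 6.5
tool_pos: [0.5449, -0.106, 0.2432]
tool_rot: [-2.123, -2.312, 0.002]
contact_force: [-3.6, 0.5, 9.4]
opening: 0.0
```

```bash
python3 - <<'E'
from h import *
st()
E
```

```text
t 6.5 tip jig mm [   0.35 -102.02   70.17] zaxis [-2.7e-03  5.0e-04 -1.0e+00] yaw x rel jig y deg 0.25 F [-3.62  0.55  9.36] open 0.0
```

Call:
jog_arm(
  steps=[
    [[0.2, 0, 0.06], [0, 0, 0]],
    [[0.2, 0, 0.06], [0, 0.1, 0]],
    [[0.2, 0, 0.06], [0, 0.1, 0]],
    [[0.2, 0, 0.06], [0, 0.1, 0]],
    [[0.2, 0, 0.06], [0, 0.1, 0]],
    [[0.2, 0, 0.06], [0, 0.1, 0]],
    [[0.2, 0, 0.06], [0, 0.1, 0]],
    [[0.2, 0, 0.06], [0, 0.1, 0]],
  ],
)

```text
t: 7.3
tool_pos: [0.5441, -0.0919, 0.2433]
tool_rot: [-2.12, -2.312, 0.002]
contact_force: [-2.9, -3.0, 5.5]
opening: 0.0001
```

```bash
python3 - <<'E'
from h import *
st()
E
```

```text
t 7.3 tip jig mm [  0.36 -87.6   70.3 ] zaxis [-0.0049  0.0025 -1.    ] yaw x rel jig y deg 0.33 F [-2.87 -3.05  5.47] open 0.0001
```

Call:
jog_arm(
  steps=[
    [[0, 0, -0.4], [0, 0, 0]],
    [[-1.5, 0, -2], [0, 0, 0]],
    [[-4.5, -3, -3], [0, 0, 0]],
    [[-4.5, -3, -1], [0, 0, 0]],
    [[-4.5, -3, 0], [0, 0, 0]],
    [[0, 0, 0], [0, 0, 0]],
  ],
)

```text
t: 7.9
tool_pos: [0.4742, -0.2371, 0.3018]
tool_rot: [-2.112, -2.316, -0.005]
contact_force: [-0.7, -0.1, -0.2]
opening: 0.0
```

```bash
python3 - <<'E'
from h import *
st()
for n,b,f in(("top",(206,195,276,245),11),("side",(260,220,300,280),10)):
    im=ctrl.get_image(n); cv2.imwrite(f"pics/{n}5full.png",im[:,:,::-1]);crop(im,n,*b,f,f"pics/{n}5.png")
E
```

```text
t 7.9 tip jig mm [ -80.61 -225.91  128.77] zaxis [-0.0028  0.0069 -1.    ] yaw x rel jig y deg 0.64 F [-0.69 -0.07 -0.16] open 0.0
```

View pics/side5.png

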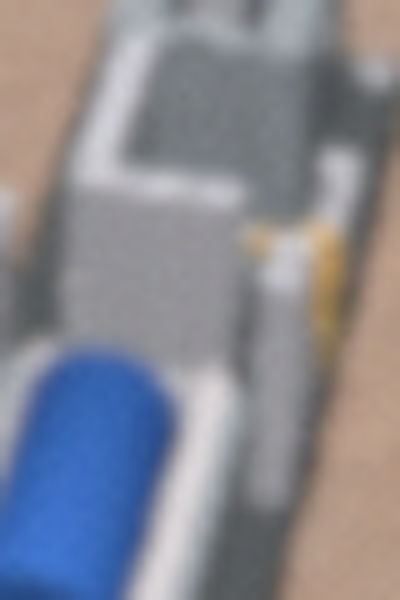

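View pics/top5.png

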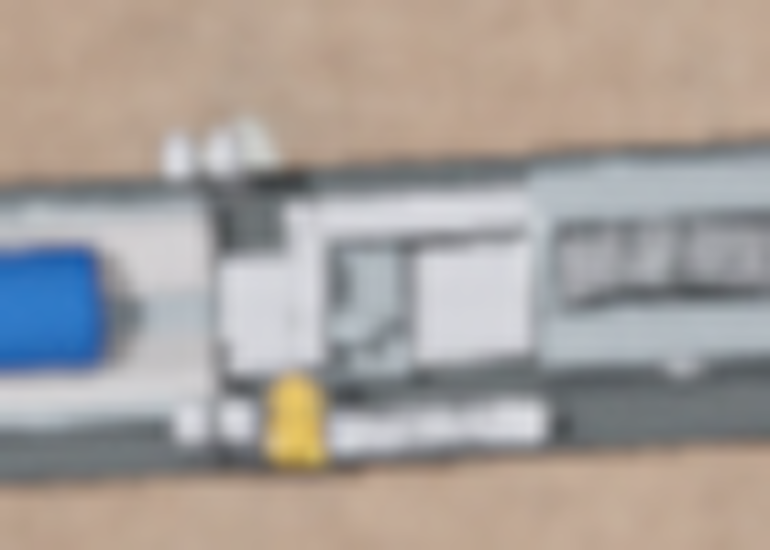

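```bash
python3 - <<'E'
from h import *
a=cv2.imread("pics/top5full.png"); crop(a[:,:,::-1],"",222,208,246,240,24,"pics/top5z.png")
b=cv2.imread("pics/side5full.png"); crop(b[:,:,::-1],"",264,234,298,258,23,"pics/side5z.png")
jp=np.load("jig.npy")
print(cv2.cvtColor(a,cv2.COLOR_BGR2GRAY)[210:240,224:242])
print("side");print(cv2.cvtColor(b,cv2.COLOR_BGR2GRAY)[234:252,264:298])
for y in(-.026,-.024,-.022,-.020,-.018,-.016,-.014):
    P=J(jp,[[.016,y,.06],[-.016,y,.06],[-.0175,y,.053]]); print(y,proj("top",P).round(2).tolist(),proj("side",P).round(2).tolist())
E
```

```text
[[151 178 180 158 140 131 124 112  98 101 112 120 118 113 112 113 113 112]
 [108 119 126 118  98  79  69  68  67  75  98 111 112 111 112 113 115 115]
 [111  96 103 105  98  87  82  87  94 101 115 134 141 142 141 144 149 154]
 [135 108 102 107 108 107 107 121 155 162 162 179 188 188 189 191 196 199]
 [154 110  87 102 111 112 112 141 193 204 199 207 213 213 213 214 214 214]
 [172 119  84 100 112 112 112 136 187 205 205 208 209 209 208 208 207 205]
 [184 132  85  98 110 112 111 133 180 204 206 192 179 175 172 168 169 164]
 [191 141 100 111 124 131 133 147 183 208 209 177 142 143 146 144 147 142]
 [192 151 149 163 170 175 178 182 197 210 209 170 132 152 171 175 176 169]
 [193 165 192 208 209 209 209 209 210 214 210 169 126 140 172 184 184 177]
 [194 172 201 216 216 215 215 215 212 215 212 170 122 131 169 182 183 178]
 [184 170 200 215 215 214 214 213 211 215 212 169 121 131 169 182 183 177]
 [179 165 198 213 214 213 212 211 208 213 211 169 131 143 170 181 182 177]
 [179 166 197 212 213 212 212 209 202 209 206 171 153 166 177 179 174 166]
 [181 169 199 214 213 213 213 210 202 208 206 175 
[... 3799 characters left out ...]
4, 241.21]]
-0.024 [[235.18, 213.12], [235.87, 227.25], [236.03, 228.31]] [[268.3, 236.04], [285.42, 238.66], [286.05, 241.85]]
-0.022 [[234.29, 213.17], [234.98, 227.3], [235.14, 228.36]] [[268.07, 236.67], [285.23, 239.3], [285.85, 242.49]]
-0.02 [[233.4, 213.22], [234.09, 227.35], [234.26, 228.41]] [[267.83, 237.3], [285.03, 239.94], [285.66, 243.14]]
-0.018 [[232.51, 213.27], [233.19, 227.4], [233.37, 228.45]] [[267.6, 237.93], [284.83, 240.59], [285.46, 243.78]]
-0.016 [[231.63, 213.32], [232.3, 227.45], [232.48, 228.5]] [[267.37, 238.56], [284.63, 241.23], [285.26, 244.43]]
-0.014 [[230.74, 213.37], [231.4, 227.5], [231.59, 228.55]] [[267.13, 239.2], [284.43, 241.88], [285.06, 245.09]]
```

View pics/top5z.png

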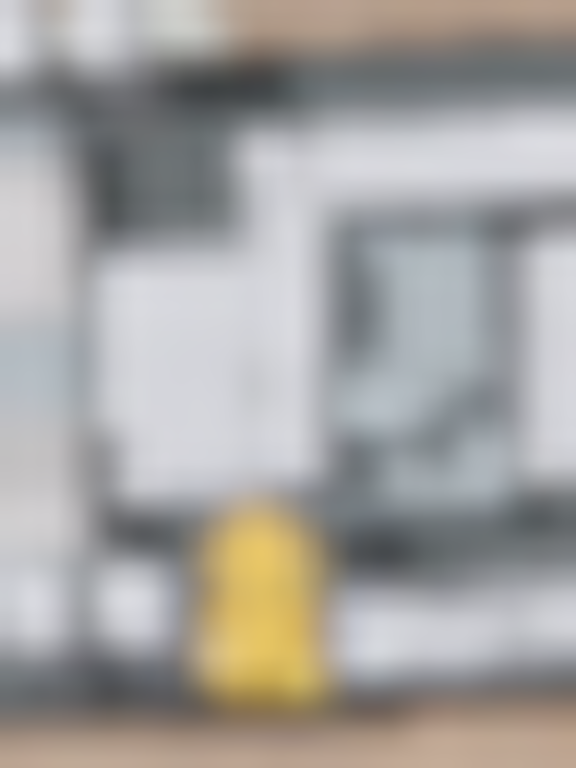

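View pics/side5z.png

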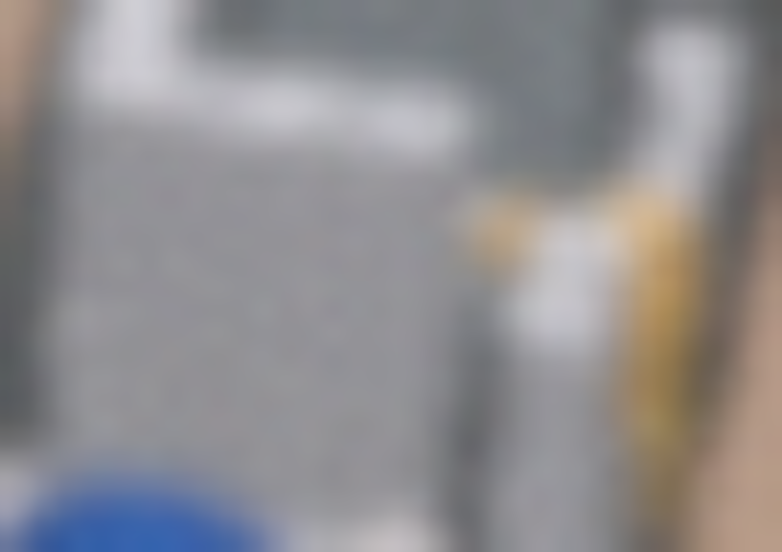

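```bash
python3 - <<'E'
import cv2,numpy as np
a=cv2.imread("pics/top5full.png").astype(int); b=cv2.imread("pics/side5full.png").astype(int)
print("top R-B rows 224.., cols 228..");print((a[:,:,2]-a[:,:,0])[224:238,228:238])
print("side rows 239.., cols 281..");print((b[:,:,2]-b[:,:,0])[238:252,281:298])
a=cv2.imread("pics/top0.png").astype(int)
print((a[:,:,2]-a[:,:,0])[224:238,228:238])
b=cv2.imread("pics/side0.png").astype(int)
print((b[:,:,2]-b[:,:,0])[238:252,281:298])
E
```

```text
top R-B rows 224.., cols 228..
[[ -7  -7  -7  -7  -6  -6  -7  -8 -13 -14]
 [ -6  -7  -6  -7  -6  -6  -6  -8 -13 -15]
 [ -6  -6  -7  -6  -7  -7  -6  -7 -10 -14]
 [ -6  -7  -7  -7  -6  -7  -7  -7  -9 -12]
 [ -7  -8  -7   1  12   8  -4  -8 -11 -12]
 [ -6  -7   6  44  74  63  27  -2 -11 -13]
 [ -6  -1  37  91 117 108  73  25  -5  -7]
 [ -7   0  50 102 126 120  88  41   2  -7]
 [ -8  -4  45 100 121 120  93  39  -4  -8]
 [ -8  -1  57 109 124 125 106  37  -6  -9]
 [ -8   4  56 103 126 129 112  38  -6  -8]
 [ -8  10  55  99 123 125 112  48  -3  -8]
 [ -7   4  48  93 109 111 103  62   6  -6]
 [  7   9  25  53  64  66  63  42  21  17]]
side rows 239.., cols 281..
[[ -7  -7  -6  -9  -9 -11 -11 -11  -9  -8  -5  -5  -5  -6  -5  -4   5]
 [ -7  -6  -6  -7  -8  -9 -10  -9  -9  -7  -5  -5  -6  -4  -4  -3   9]
 [ -5  -5  -5  -7  -9  -9  -8 -10  -8  -5  -3  -3  -4  -4  -4  -1  15]
 [ -4  -3  -4  -4  -4  -1  -1  -3  -2   6   9   7   3  -2  -2   3  18]
 [ -3  -4  -1   3  12  21  14   6  10  24  36  35  21   7   2   7  25]
 [ -4  -2   2  14  34  39  23   8  10  30  53  63  48  22   6  11  30]
 [ -4  -6   
[... 1454 characters left out ...]
 -3   1  10  16  12   6   6  21  36  32  19   5   0   7  22]
 [ -5  -2   1  14  31  37  22   6  10  27  51  59  44  20   6  13  29]
 [ -5  -3   1  18  42  37  18   3   5  19  49  70  61  32  11  16  32]
 [ -2  -5   0  12  26  23   7  -1  -1  11  41  71  69  39  18  22  36]
 [ -3  -4  -3   0   6   5   1  -4  -2   9  42  73  73  42  18  29  38]
 [ -4  -2  -5  -5  -3  -3  -4  -4  -3  10  45  75  70  39  21  31  41]
 [ -2  -4  -4  -4  -5  -3  -3  -5  -3  12  44  72  62  36  22  34  41]
 [ -2  -4  -3  -5  -7  -3  -4  -3  -2  12  47  66  57  30  25  36  45]
 [ -4  -2  -4  -5  -3  -4  -3  -5   0  14  46  65  55  29  28  38  44]
 [ -3  -5  -4  -3  -6  -3  -2  -4   0  16  45  63  54  32  31  39  43]]
```

```bash
python3 - <<'E'
from h import *
jp=np.load("jig.npy")
for y in(.08,.085,.09,.095,.015,.02,.025,.03): print(y,proj("top",J(jp,[[0,y,.056],[0,y,.042]])).round(2).tolist())
a=cv2.imread("pics/top5full.png").astype(int); print((a[:,:,0]-a[:,:,2])[218:230,184:220])
g=J(jp,[0,-.05,.16+.173])[0]; plan(g,jp[2]+np.pi/2)
E
```

```text
0.08 [[189.58, 222.89], [190.46, 223.72]]
0.085 [[187.38, 223.01], [188.29, 223.84]]
0.09 [[185.18, 223.12], [186.12, 223.95]]
0.095 [[182.99, 223.23], [183.95, 224.06]]
0.015 [[218.3, 221.37], [218.79, 222.22]]
0.02 [[216.08, 221.48], [216.6, 222.34]]
0.025 [[213.87, 221.6], [214.42, 222.46]]
0.03 [[211.66, 221.72], [212.24, 222.57]]
[[  0   0   0   2  14  35  45  49  55  57  58  60  63  62  65  72  80  83
   84  93  99 101 101 103 112 121 125 129 132 121  60   9  -1  -1  -1  -1]
 [  0  -1  -1   7  31  82 112 119 124 127 128 133 135 137 138 138 140 141
  140 141 143 140 142 143 143 143 145 144 146 143  80  13  -1  -1  -1   0]
 [ -1  -1   0  10  41 105 148 150 147 148 148 149 148 148 147 148 147 146
  146 147 146 147 148 146 145 146 147 148 148 145  91  20   1  -1   0   0]
 [  0  -1   0  12  52 116 153 153 152 153 153 152 152 153 150 150 150 151
  151 151 148 148 149 150 151 150 148 150 151 149 105  34   5   2   2   4]
 [  0  -1   1  18  69 132 156 155 154 154 153 153 153 153 153 152 152 153
  153 150 152 152 150 151 152 151 151 151 150 150 117  51  16   8   8  11]
 [  3   4   5  26 
[... 582 characters left out ...]
6   5   4   8  34  99 150 149 148 147 147 146 146 146 144 142 142 141
  140 138 139 137 135 133 130 126 122 120 120 114  88  35   6  -1   0   0]
 [  2   0   0   2  23  83 131 137 135 128 127 125 120 113 107 104 103  95
   88  86  84  80  76  72  70  64  59  56  56  51  38  15   2  -1  -1  -1]
 [  1   0  -1   1  14  49  71  70  67  64  60  56  51  43  37  35  32  26
   21  19  20  17  15  14  14  12  11  11  10   9   7   2   0   0   1   0]]
n 5 total rot deg [-0.11 -0.53  0.84]
[[3.47, 1.62, -0.61], [-0.02, -0.11, 0.17]]
[[3.47, 1.61, -0.61], [-0.02, -0.11, 0.17]]
[[3.48, 1.6, -0.62], [-0.02, -0.11, 0.17]]
[[3.48, 1.59, -0.62], [-0.02, -0.11, 0.17]]
[[3.48, 1.58, -0.63], [-0.02, -0.11, 0.17]]
```

```bash
python3 - <<'E'
from h import *
jp=np.load("jig.npy")
g=J(jp,[0,.122,.125+.173])[0]; plan(g,jp[2]+np.pi/2)
E
```

```text
n 8 total rot deg [-0.11 -0.53  0.84]
[[4.31, 1.05, 0.08], [-0.01, -0.07, 0.1]]
[[4.32, 1.04, 0.07], [-0.01, -0.07, 0.1]]
[[4.32, 1.03, 0.07], [-0.01, -0.07, 0.1]]
[[4.32, 1.02, 0.07], [-0.01, -0.07, 0.1]]
[[4.32, 1.01, 0.06], [-0.01, -0.07, 0.1]]
[[4.32, 1.01, 0.06], [-0.01, -0.07, 0.1]]
[[4.33, 1.0, 0.05], [-0.01, -0.07, 0.1]]
[[4.33, 0.99, 0.05], [-0.01, -0.07, 0.1]]
```

Call:
jog_arm(
  steps=[
    [[4.3, 1.0, 0.05], [0, -0.1, 0.1]],
    [[4.3, 1.0, 0.05], [0, -0.1, 0.1]],
    [[4.3, 1.0, 0.05], [0, -0.1, 0.1]],
    [[4.3, 1.0, 0.05], [0, -0.1, 0.1]],
    [[4.3, 1.0, 0.05], [0, -0.1, 0.1]],
    [[4.3, 1.0, 0.05], [0, 0, 0.1]],
    [[4.0, 1.0, 0.05], [0, 0, 0.1]],
    [[2, 0.5, 0], [0, 0, 0]],
  ],
)

```text
t: 8.8
tool_pos: [0.522, 0.1114, 0.296]
tool_rot: [-2.113, -2.314, -0.006]
contact_force: [0.5, -0.1, 0.5]
opening: -0.0002
```

Call:
jog_arm(
  steps=[
    [[0, 0, 0], [0, 0, 0]],
    [[0, 0, 0], [0, 0, 0]],
  ],
)

```text
t: 9.0
tool_pos: [0.5209, 0.1172, 0.2947]
tool_rot: [-2.1, -2.322, -0.005]
contact_force: [-1.3, 0.5, -0.6]
opening: 0.0006
```

```bash
python3 - <<'E'
from h import *
jp=np.load("jig.npy");st()
g=J(jp,[0,.118,.041+.173])[0]; plan(g,jp[2]+np.pi/2,2)
E
```

```text
t 9.0 tip jig mm [ -5.88 124.   121.68] zaxis [-0.0056  0.0097 -0.9999] yaw x rel jig y deg 1.1 F [-1.32  0.52 -0.6 ] open 0.0006
n 5 total rot deg [-0.27 -0.58  1.1 ]
[[-0.1, 0.11, 1.61], [-0.05, -0.12, 0.22]]
[[-0.1, 0.11, 1.61], [-0.05, -0.12, 0.22]]
[[-0.1, 0.1, 1.61], [-0.05, -0.12, 0.22]]
[[-0.09, 0.1, 1.61], [-0.05, -0.12, 0.22]]
[[-0.09, 0.1, 1.61], [-0.05, -0.12, 0.22]]
```

Call:
jog_arm(
  steps=[
    [[-0.1, 0.1, 1.6], [0, -0.1, 0.2]],
    [[-0.1, 0.1, 1.6], [0, -0.1, 0.2]],
    [[-0.1, 0.1, 1.6], [0, -0.1, 0.2]],
    [[-0.1, 0.1, 1.6], [0, -0.1, 0.2]],
    [[-0.1, 0.1, 1.0], [0, -0.1, 0.2]],
    [[0, 0, 0], [0, 0, 0]],
    [[0, 0, 0], [0, 0, 0]],
  ],
)

```text
t: 9.7
tool_pos: [0.5242, 0.1082, 0.2116]
tool_rot: [-2.132, -2.297, 0.011]
contact_force: [0.7, -0.4, 0.2]
opening: -0.0003
```

```bash
python3 - <<'E'
from h import *
jp=np.load("jig.npy");st()
g=J(jp,[0,.100,.042+.173])[0]; plan(g,jp[2]+np.pi/2,1)
for n,b,f in(("top",(176,190,276,260),7),("side",(240,130,310,310),3)):
    im=ctrl.get_image(n); crop(im,n,*b,f,f"pics/{n}6.png")
E
```

```text
t 9.7 tip jig mm [ -4.31 113.06  38.57] zaxis [-1.020e-02 -4.000e-04 -9.999e-01] yaw x rel jig y deg -0.37 F [ 0.74 -0.39  0.24] open -0.0003
n 2 total rot deg [-0.59 -0.02 -0.37]
[[-0.65, 0.13, -0.17], [-0.29, -0.01, -0.18]]
[[-0.65, 0.13, -0.17], [-0.29, -0.01, -0.18]]
```

View pics/side6.png

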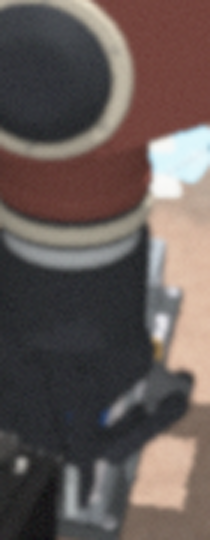

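View pics/top6.png

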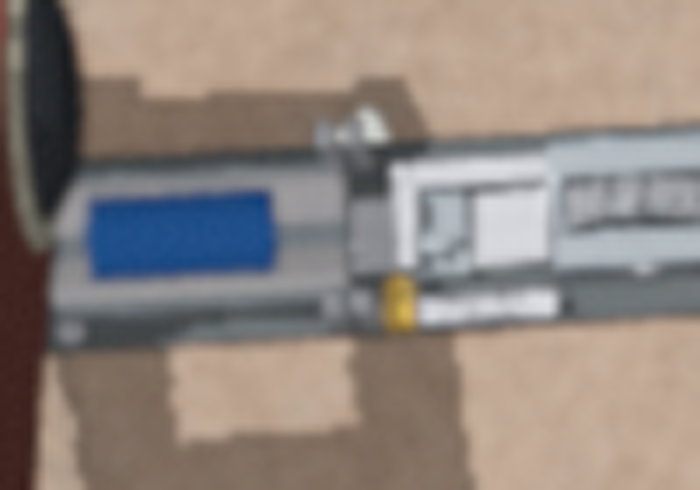

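Call:
jog_arm(
  steps=[
    [[-0.3, 0.2, -0.2], [-0.3, 0, -0.2]],
    [[-0.4, 0.2, -0.1], [-0.2, 0, -0.1]],
    [[-0.2, 0, 0], [0, 0, 0]],
    [[-0.1, 0, 0], [0, 0, 0]],
  ],
)

```text
t: 10.2
tool_pos: [0.5308, 0.0982, 0.2184]
tool_rot: [2.127, 2.307, 0.007]
contact_force: [0.1, 0.2, -0.3]
opening: -0.0
```

```bash
python3 - <<'E'
from h import *
jp=np.load("jig.npy");st()
g=J(jp,[0,.096,.042+.173])[0]; plan(g,jp[2]+np.pi/2,1)
E
```

```text
t 10.2 tip jig mm [  4.29 102.49  45.44] zaxis [ 6.e-03  7.e-04 -1.e+00] yaw x rel jig y deg 0.0 F [ 0.07  0.15 -0.31] open -0.0
n 1 total rot deg [ 0.35 -0.01  0.  ]
[[-0.65, -0.33, 0.34], [0.35, -0.01, 0.0]]
```

Overshoots a little; approach smoothly.

Call:
jog_arm(
  steps=[
    [[-0.1, -0.12, 0.1], [0.1, 0, 0]],
    [[-0.1, -0.12, 0.1], [0.1, 0, 0]],
    [[-0.1, -0.05, 0.05], [0, 0, 0]],
    [[-0.1, 0, 0], [0, 0, 0]],
    [[-0.1, 0, 0], [0, 0, 0]],
  ],
)

```text
t: 10.7
tool_pos: [0.528, 0.0925, 0.2159]
tool_rot: [2.129, 2.309, 0.003]
contact_force: [1.2, 1.2, -0.2]
opening: -0.0002
```

```bash
python3 - <<'E'
from h import *
st()
E
```

```text
t 10.7 tip jig mm [ 0.44 97.13 42.88] zaxis [ 2.4e-03  5.0e-04 -1.0e+00] yaw x rel jig y deg 0.01 F [ 1.17  1.21 -0.17] open -0.0002
```

Call:
jog_arm(
  steps=[
    [[-0.15, 0, 0], [0, 0, 0]],
    [[-0.15, 0, 0], [0, 0, 0]],
    [[-0.2, 0, 0], [0, 0, 0]],
    [[-0.2, 0, 0], [0, 0, 0]],
    [[-0.2, 0, 0], [0, 0, 0]],
    [[-0.2, 0, 0], [0, 0, 0]],
  ],
)

```text
t: 11.3
tool_pos: [0.5289, 0.0809, 0.2158]
tool_rot: [2.129, 2.309, 0.004]
contact_force: [0.6, 0.6, -0.3]
opening: -0.0002
```

```bash
python3 - <<'E'
from h import *
st()
for n,b,f in(("top",(176,190,276,260),7),):
    im=ctrl.get_image(n); crop(im,n,*b,f,f"pics/{n}7.png")
E
```

```text
t 11.3 tip jig mm [ 0.39 85.59 42.78] zaxis [ 0.0022  0.0011 -1.    ] yaw x rel jig y deg 0.02 F [ 0.58  0.64 -0.3 ] open -0.0002
```

View pics/top7.png

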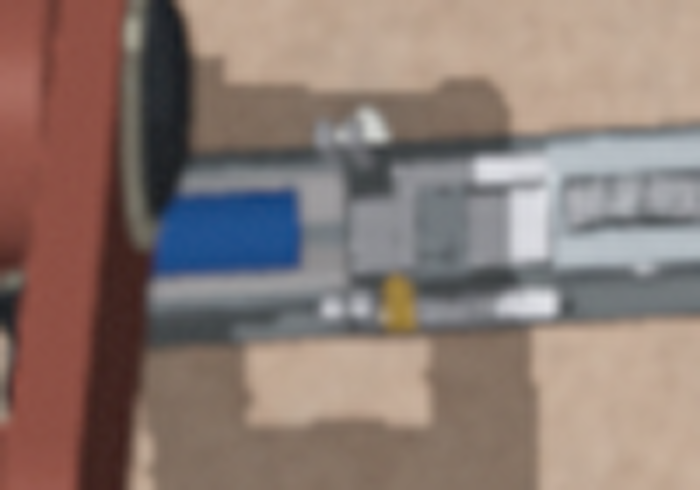

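Call:
jog_arm(
  steps=[
    [[-0.2, 0, 0], [0, 0, 0]],
    [[-0.2, 0, 0], [0, 0, 0]],
    [[-0.25, 0, 0], [0, 0, 0]],
    [[-0.25, 0, 0], [0, 0, 0]],
    [[-0.25, 0, 0], [0, 0, 0]],
    [[-0.25, 0, 0], [0, 0, 0]],
    [[-0.25, 0, 0], [0, 0, 0]],
    [[-0.2, 0, 0], [0, 0, 0]],
  ],
)

```text
t: 12.15
tool_pos: [0.5306, 0.0607, 0.2158]
tool_rot: [2.129, 2.309, 0.003]
contact_force: [0.3, 0.7, 0.4]
opening: -0.0001
```

```bash
python3 - <<'E'
from h import *
st()
E
```

```text
t 12.15 tip jig mm [ 0.42 65.22 42.77] zaxis [ 2.2e-03  9.0e-04 -1.0e+00] yaw x rel jig y deg 0.01 F [0.25 0.67 0.45] open -0.0001
```

Call:
jog_arm(
  steps=[
    [[-0.1, 0, 0], [0, 0, 0]],
    [[-0.1, 0, 0], [0, 0, 0]],
    [[-0.1, 0, 0], [0, 0, 0]],
    [[-0.1, 0, 0], [0, 0, 0]],
    [[-0.1, 0, 0], [0, 0, 0]],
  ],
)

```text
t: 12.65
tool_pos: [0.531, 0.0552, 0.2158]
tool_rot: [2.129, 2.309, 0.004]
contact_force: [-0.1, 0.6, -0.4]
opening: -0.0
```

```bash
python3 - <<'E'
from h import *
st()
for n,b,f in(("top",(196,195,266,245),11),):
    im=ctrl.get_image(n); cv2.imwrite("pics/top8full.png",im[:,:,::-1]); crop(im,n,*b,f,f"pics/{n}8.png")
E
```

```text
t 12.65 tip jig mm [ 0.43 59.75 42.79] zaxis [ 0.0022  0.001  -1.    ] yaw x rel jig y deg 0.01 F [-0.13  0.6  -0.36] open -0.0
```

View pics/top8.png

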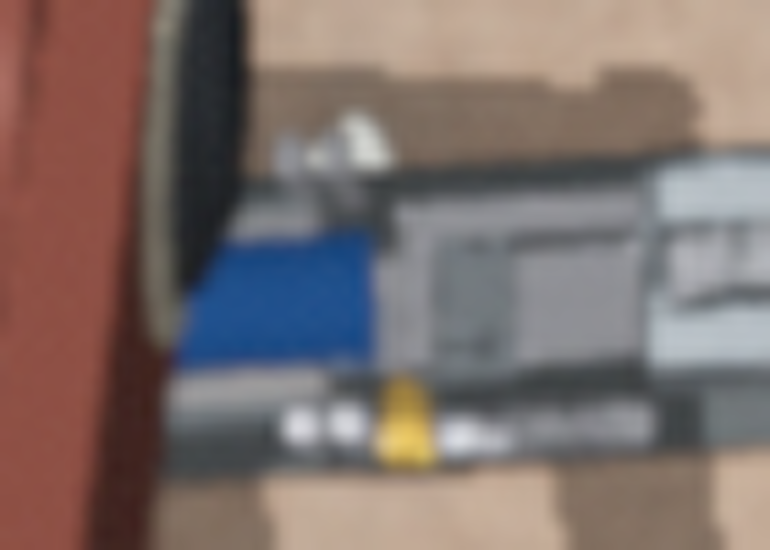

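Call:
jog_arm(
  steps=[
    [[-0.07, 0, 0], [0, 0, 0]],
    [[-0.07, 0, 0], [0, 0, 0]],
    [[-0.07, 0, 0], [0, 0, 0]],
  ],
)

```text
t: 13.0
tool_pos: [0.5312, 0.0529, 0.2158]
tool_rot: [2.129, 2.309, 0.004]
contact_force: [0.5, 0.8, 0.6]
opening: -0.0002
```

Call:
jog_arm(
  steps=[
    [[-0.06, 0, 0], [0, 0, 0]],
    [[-0.05, 0, 0], [0, 0, 0]],
  ],
)

```text
t: 13.2
tool_pos: [0.5313, 0.0517, 0.2158]
tool_rot: [2.129, 2.309, 0.004]
contact_force: [-0.3, 0.7, -0.1]
opening: -0.0003
```

Call:
jog_arm(
  steps=[
    [[-0.05, 0, 0], [0, 0, 0]],
  ],
)

```text
t: 13.3
tool_pos: [0.5314, 0.0512, 0.2158]
tool_rot: [2.129, 2.309, 0.004]
contact_force: [-0.2, 1.0, 0.3]
opening: 0.0002
```

Call:
jog_arm(
  steps=[
    [[-0.04, 0, 0], [0, 0, 0]],
  ],
)

```text
t: 13.4
tool_pos: [0.5315, 0.0508, 0.2158]
tool_rot: [2.129, 2.309, 0.004]
contact_force: [-0.1, 0.5, -0.3]
opening: -0.0003
```

Call:
jog_arm(
  steps=[
    [[-0.04, 0, 0], [0, 0, 0]],
  ],
)

```text
t: 13.5
tool_pos: [0.5315, 0.0503, 0.2159]
tool_rot: [2.129, 2.309, 0.004]
contact_force: [-0.0, 0.7, 0.5]
opening: -0.0002
```

```bash
python3 - <<'E'
from h import *
st()
for n,b,f in(("top",(196,195,266,245),11),):
    im=ctrl.get_image(n); cv2.imwrite("pics/top9full.png",im[:,:,::-1]); crop(im,n,*b,f,f"pics/{n}9.png")
E
```

```text
t 13.5 tip jig mm [ 0.52 54.86 42.87] zaxis [ 0.0024  0.0011 -1.    ] yaw x rel jig y deg 0.01 F [-0.01  0.67  0.54] open -0.0002
```

View pics/top9.png

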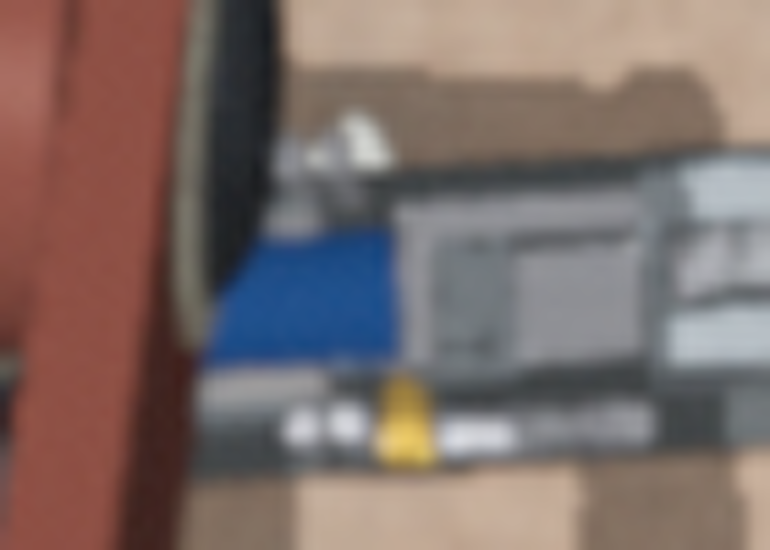

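Call:
jog_arm(
  steps=[
    [[-0.04, 0, 0], [0, 0, 0]],
  ],
)

```text
t: 13.65
tool_pos: [0.5315, 0.0499, 0.2159]
tool_rot: [2.129, 2.309, 0.004]
contact_force: [-0.4, 1.1, 0.6]
opening: -0.0001
```

Call:
jog_arm(
  steps=[
    [[-0.04, 0, 0], [0, 0, 0]],
  ],
)

```text
t: 13.75
tool_pos: [0.5316, 0.0495, 0.2159]
tool_rot: [2.129, 2.309, 0.004]
contact_force: [-0.7, 1.1, 0.1]
opening: 0.0001
```

Call:
jog_arm(
  steps=[
    [[-0.04, 0, 0], [0, 0, 0]],
  ],
)

```text
t: 13.85
tool_pos: [0.5316, 0.049, 0.2158]
tool_rot: [2.129, 2.309, 0.004]
contact_force: [-0.6, 1.0, 0.5]
opening: 0.0002
```

```bash
python3 - <<'E'
from h import *
st()
im=ctrl.get_image("top"); cv2.imwrite("pics/top10full.png",im[:,:,::-1]); crop(im,"",196,195,266,245,11,"pics/top10.png")
for k in("8","9","10"):
    a=cv2.imread(f"pics/top{k}full.png").astype(int); print((a[:,:,0]-a[:,:,2])[219:227:2,226:240]); print(a[213:217,228:240,1])
E
```

```text
t 13.85 tip jig mm [ 0.47 53.58 42.84] zaxis [ 0.0023  0.001  -1.    ] yaw x rel jig y deg 0.01 F [-0.6   1.03  0.5 ] open 0.0002
[[103 106 103  64  19   6   6   6   6   8   9  11  11  12]
 [109 107 108  70  21   7   5   7   6   8  10  11  11  12]
 [107 107 110  81  33  11   6   6   6   7   9  11  11  12]
 [105 109 107  77  31  10   7   4   6   7   9  12  12  11]]
[[ 93  80  70  79 104 107 108 117 122 121 123 123]
 [ 78  72  69  90 130 139 139 143 144 144 143 143]
 [ 70  68  68  84 122 138 143 144 144 144 144 142]
 [ 65  68  70  81 115 136 144 138 133 131 127 122]]
[[104 106 107 104 105  68  21   7   6   7  10  10  12  12]
 [109 108 106 109 106  80  32  10   6   7  10  12  11  12]
 [107 107 106 108 110  83  37  11   6   7  10  11  11  11]
 [104 105 105 105 106  85  37  10   6   7  10  11  10  11]]
[[ 94  78  71  79 103 108 108 117 122 122 120 123]
 [ 78  74  67  90 130 139 138 141 144 144 142 143]
 [ 68  68  66  84 121 138 144 145 144 144 143 142]
 [ 66  64  65  77 114 136 144 139 133 131 127 122]]
[[106 104 104 105 104  83  39  13   7   7  10  11  12  12]
 [107 109 109 111 109  95  48  15   6   7  10  12  12  11]
 [107 107 108 109 110  98  51  14   6   7   9  11  12  10]
 [103 106 105 106 107 100  54  15   7   7   9  11  11  11]]
[[ 96  80  71  79 103 108 107 116 121 121 122 124]
 [ 78  73  69  90 129 139 139 141 144 144 144 143]
 [ 67  68  68  82 121 139 143 145 144 144 143 142]
 [ 65  66  66  78 114 136 144 139 132 131 126 123]]
```

View pics/top10.png

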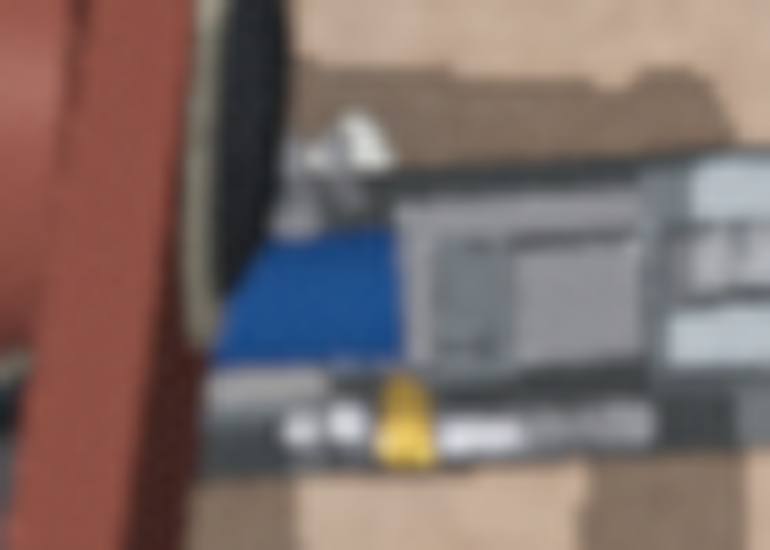

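Call:
jog_arm(
  steps=[
    [[-0.05, 0, 0], [0, 0, 0]],
  ],
)

```text
t: 14.0
tool_pos: [0.5316, 0.0485, 0.2159]
tool_rot: [2.129, 2.309, 0.004]
contact_force: [0.3, 1.8, -0.1]
opening: 0.0001
```

Call:
jog_arm(
  steps=[
    [[-0.05, 0, 0], [0, 0, 0]],
  ],
)

```text
t: 14.1
tool_pos: [0.5316, 0.0482, 0.2158]
tool_rot: [2.13, 2.309, 0.005]
contact_force: [-0.3, 4.7, 0.2]
opening: 0.0002
```

```bash
python3 - <<'E'
from h import *
st()
im=ctrl.get_image("top"); cv2.imwrite("pics/top11full.png",im[:,:,::-1])
for k in("10","11"):
    a=cv2.imread(f"pics/top{k}full.png").astype(int); print((a[:,:,0]-a[:,:,2])[219:227:2,226:240]); print(a[213:217,228:240,1])
st()
E
```

```text
t 14.1 tip jig mm [ 0.47 52.96 42.83] zaxis [ 0.0022  0.0022 -1.    ] yaw x rel jig y deg -0.0 F [-0.25  4.71  0.16] open 0.0002
[[106 104 104 105 104  83  39  13   7   7  10  11  12  12]
 [107 109 109 111 109  95  48  15   6   7  10  12  12  11]
 [107 107 108 109 110  98  51  14   6   7   9  11  12  10]
 [103 106 105 106 107 100  54  15   7   7   9  11  11  11]]
[[ 96  80  71  79 103 108 107 116 121 121 122 124]
 [ 78  73  69  90 129 139 139 141 144 144 144 143]
 [ 67  68  68  82 121 139 143 145 144 144 143 142]
 [ 65  66  66  78 114 136 144 139 132 131 126 123]]
[[104 104 106 104 109  89  47  16   6   8   9  11  12  13]
 [107 106 109 109 109  96  50  15   7   8  11  11  11  10]
 [108 109 110 110 110  97  52  15   6   7  11  10  12  11]
 [105 105 105 105 105 102  57  16   6   7  10  12  11  10]]
[[ 95  80  70  80 103 108 109 116 121 121 122 123]
 [ 78  74  69  89 130 139 137 141 144 144 143 144]
 [ 67  68  66  83 120 139 144 144 144 143 143 142]
 [ 67  67  66  79 114 137 145 138 132 131 127 123]]
t 14.15 tip jig mm [ 0.48 52.98 42.85] zaxis [ 0.0022  0.0023 -1.    ] yaw x rel jig y deg -0.0 F [ 0.06  3.19 -0.13] open -0.0002
```

Call:
jog_arm(
  steps=[
    [[0.1, 0, 0], [0, 0, 0]],
    [[0.6, 0, 0], [0, 0, 0]],
    [[1.5, 0, 0], [0, 0, 0]],
    [[1.0, 0, -1], [0, 0, 0]],
    [[0.5, 0, -3], [0, 0, 0]],
    [[0, 0, -4], [0, 0, 0]],
    [[0, -2, -3], [0, 0, 0]],
    [[-2, -4, 0], [0, 0, 0]],
  ],
)

```text
t: 14.95
tool_pos: [0.4704, 0.0665, 0.3324]
tool_rot: [2.122, 2.314, 0.002]
contact_force: [-0.3, -1.1, 0.8]
opening: -0.0001
```

Call:
jog_arm(
  steps=[
    [[-4, -2, 0], [0, 0, 0]],
    [[-4.5, -2, 0], [0, 0, 0]],
    [[-4.5, -2, 0], [0, 0, 0]],
    [[-4.5, -2, 0], [0, 0, 0]],
    [[-4.5, 0, 0], [0, 0, 0]],
    [[-4.5, 0, 0], [0, 0, 0]],
    [[-3, 0, 0], [0, 0, 0]],
    [[0, 0, 0], [0, 0, 0]],
  ],
)

```text
t: 15.75
tool_pos: [0.4133, -0.2388, 0.3438]
tool_rot: [2.098, 2.312, 0.008]
contact_force: [-0.0, 0.6, 0.9]
opening: -0.0005
```

```bash
python3 - <<'E'
from h import *
st()
for n,b,f in(("top",(176,190,276,260),7),("side",(255,220,305,290),8)):
    im=ctrl.get_image(n); cv2.imwrite(f"pics/{n}12full.png",im[:,:,::-1]); crop(im,n,*b,f,f"pics/{n}12.png")
a=cv2.imread("pics/top12full.png").astype(int)
print(a[210:217,226:238,1]); print((a[:,:,0]-a[:,:,2])[217:229,226:238]); print((a[:,:,2]-a[:,:,0])[226:232,228:238])
b=cv2.imread("pics/side12full.png"); print(cv2.cvtColor(b,cv2.COLOR_BGR2GRAY)[234:246,264:298]) 
E
```

```text
t 15.75 tip jig mm [-138.03 -225.84  170.88] zaxis [ 0.0184 -0.0094 -0.9998] yaw x rel jig y deg 0.91 F [-0.05  0.57  0.88] open -0.0005
[[175 153 137 127 121 107  94  96 110 116 114 110]
 [122 114  94  75  67  67  64  74  95 109 110 108]
 [100 104  96  87  80  82  91  99 112 131 138 140]
 [ 99 103 105 104 105 119 151 157 156 175 184 184]
 [ 86 100 109 108 110 137 188 199 193 203 208 209]
 [ 79  94 102 102 102 128 180 200 200 203 205 203]
 [ 79  87  90  90  88 115 171 198 201 188 175 170]]
[[128 130 131 132 130  82  28  10   7   7   9  11]
 [140 138 138 142 140  89  31  11   6   7  10  14]
 [143 145 143 144 145 101  40  13   7   7  10  12]
 [148 148 147 148 149 118  51  14   7   7  10  12]
 [150 150 149 150 151 124  56  15   7   7  10  13]
 [149 148 150 149 147 124  57  14   7   7  10  13]
 [146 146 146 146 149 127  57  14   7   7  12  14]
 [144 144 145 144 145 131  57  13   6   7  13  15]
 [140 140 140 140 140 128  59  14   6   7  12  14]
 [126 125 125 128 122 112  53  13   7   6  10  13]
 [ 86  85  88  87  78  65  34  12   8   7   9  12]
 [ 36  41  41  36  23  -2 -23 -10   4   9  1
[... 1319 characters left out ...]
 102 121 135 139 137 130 125 121 118 122 124 131 134 143 146 152 156
  157 147 140 131 128 127 125 122 135 158 177 178 154 119  95 103]
 [103 103 116 127 130 117 108 102 100  98  99 104 111 116 124 134 140 143
  146 146 153 153 145 142 143 144 159 174 185 176 148 112  95 111]
 [ 96 100 114 122 112 100  91  85  89  93  93  92  96  98 103 115 128 140
  145 147 161 164 166 173 176 179 185 187 180 168 135 103  99 121]
 [ 94  98 109 111  98  86  86  89  88  94  92  93  92  92  92  98 109 129
  140 143 151 158 171 183 194 198 195 184 170 151 126 102 104 129]
 [ 93  97 107 101  90  83  87  89  94  91  96  96  93  92  88  87  96 115
  133 138 142 148 161 181 194 192 184 173 157 141 121 104 113 138]]
```

View pics/top12.png

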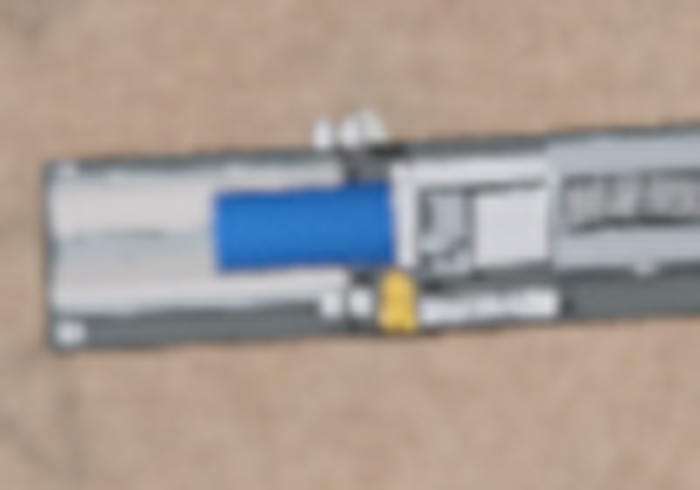

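View pics/side12.png

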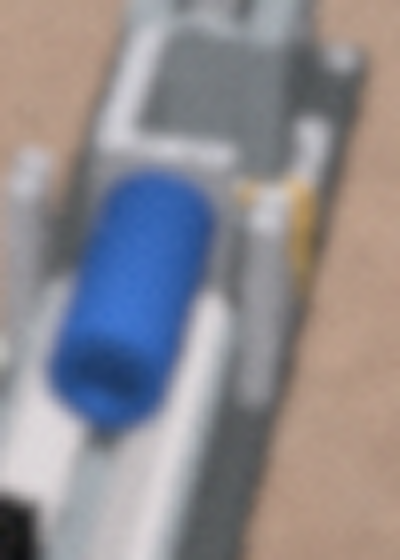

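```bash
python3 -c "
from station import ctrl
print(ctrl.finish_job()); print(ctrl.get_obs()['t'])"
```

```text
the job is handed in; nothing more can be done
None
the job is handed in; nothing more can be done
```

The stop is set on the index and the wax tube is seated against it. I handed the job in about 16 s into the 61 s limit.

- **Wheel:** I rolled it with the shut fingertips in three light strokes. The readings between moves were about 4 to 12 N, well under the 40 N limit.
- **Tube:** I pushed it along the V bed with a fingertip. The force rose to 4.7 N when it met the stop, below the 6 N that would drive the stop back.
- **Stop on the index:** With the arm clear, the top view put the face about 0.3 mm past the index point. The side view, taken before the tube was pushed, gave about 0.5 mm. Both are inside the 1.5 mm tolerance.
- **Tube on the stop:** In the last pictures the tube's end lies on the face line to within about 0.3 mm and the tube is straight in its bed. The stop did not move during the push, and the arm touches nothing.
- **Disagreement:** The two cameras' absolute positions along the jig differ by about 2 mm, which is their calibration. I therefore relied only on the difference between face and index within each view.

I gave the bystanders no separate position check. The arm never went near them.

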